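Tighten the lamp mount's nut with an adjustable wrench

TASK

The desk lamp's mount has worked loose. Lay the adjustable wrench flat on the desk around the mount's hex nut, the nut right back in its jaws; roll its worm with light pressure until the jaws just fit the nut; then swing the handle clockwise (seen from above) until the nut comes up tight, to a torque of about 1 N m and never over 2. Turn the nut only with the wrench and only once the jaws fit, leave the wrench lying on the nut, and do not disturb the other things on the desk.

Things in the scene. Friction and masses are not known exactly. Their poses are not given: they have to be found in the camera images.
- wrench: Steel adjustable wrench, loose, 0.5 kg, 212 mm long, flat on the desk, mouth away from the robot. Origin on its underside, on the nut's axis when the nut bears on the fixed jaw (face at y = -15 mm) and a corner nearly touches the throat (x = -18 mm). x points out of the mouth, z up. Movable jaw at +y. Jaw tips at x = 13; head x -70 to 13, y -34 to 37, 14 mm thick; centre of mass near x = -75.
- handle_grip (a point): Near the wrench's balance, where to grip it: on the handle's centre line, at (-88.9, 10.3, 12) mm in the wrench frame, axes as the wrench's. The straight handle is 24 mm wide, 12 mm thick, flat on the desk, with square sides; it runs from (-58, 2) mm towards 165 deg (15 deg off the wrench's -x, towards +y) for 140 mm, where a round eye 31 mm across ends it.
- handle_end (a point): On the handle's centre line, at (-154.6, 27.9, 12) mm in the wrench frame, 157 mm from the nut's axis: where to push or pull it sideways. Axes as the wrench's.
- worm_top (a point): Highest line of the worm's barrel, at its middle: (-42, 7, 16) mm in the wrench frame; the steel around stands 2 to 3 mm lower. Fixed to the wrench, axes as its. Stiff: a few tenths of a mm too low press too hard.
- worm: Knurled worm in a window of the wrench's head: barrel 15 mm across, 20 mm long, axis along wrench y; origin at its centre; turns with it. A fingertip pressed on its top and drawn towards the mouth (wrench +x) rolls it and closes the jaw, 4 mm a turn (0.085 mm per mm drawn); the other way opens it. It takes 3 to 5 N along the surface: press about 6 to 12 N. The jaw itself cannot be pushed.
- jaw (a joint): Slide of the movable jaw in m: jaw opening = 35 mm + value. Negative = closing, -0.005 = 30 mm, the nut's width across flats. Starts between -0.0014 and +0.0007.
- mount: The lamp's mount: steel disc 84 mm across let in flush with the desk top, a steel stud 19 mm across standing 24 mm high in its middle in a rubber bush, and the nut on the stud. Fixed. Origin at the desk top on the nut's axis (vertical).
- nut_mid (a point): Centre of the hex nut: plain steel, 30 mm across flats, 34.6 mm across corners, 14 mm high, standing on the desk top; this point is 7 mm up. Turns with the nut: two of the six flats face its +y and -y, corners point along its x.
- nut (a joint): Angle of the nut on the stud in rad, growing clockwise seen from above (tightening); 0 = bottomed, a hard stop on the stud. Starts at -0.9 to -0.55, turns against 0.2 N m of friction and stays where it is left; with the wrench's drag on the desk that takes 2 to 5.5 N at handle_end.
- stud (a joint): Wind-up of the stud in its rubber bush in rad, clockwise from above, 0 at rest: 0.04 rad per N m of torque carried, so it reads the tightening torque. 0.008 while the nut runs down; rises once the nut has bottomed: 0.04 at 1 N m (7 to 9 N at handle_end, as the wrench also drags on the desk). Springs back when let go, the nut staying bottomed.
- pencil: Bystander: yellow pencil 158 mm long, lying beyond the mount; origin under its middle.
- eraser: Bystander: white eraser 55 x 22 x 12 mm.
- inkjar: Bystander: small ink jar, 44 mm across, 55 mm high; origin under its middle.
- mug: Bystander: white mug, 82 mm across, 92 mm high; origin under its middle.
- brushpot: Bystander: wooden pot with brushes, 72 mm across, 200 mm high with the brushes.
- carving: Bystander: small carved wooden animal, 60 mm across, 52 mm high.
- paintpan: Bystander: white paint box 115 x 62 x 14 mm.
Mind the look-alikes: they are no part of the job. Of the things shaped like the wrench, the steel one is meant.

How it is judged:
On the way, in this order (a step that is already met when the one before it is completed fails the run):
1. the wrench lies flat around the nut, the nut back in its jaws (within 6 mm of the throat) (x of nut_mid in the frame of wrench between -0.004 and 0.006 m and y of nut_mid in the frame of wrench between -0.003 and 0.009 m and height (world z) of wrench below 0.004 m and angle between wrench's own z axis and vertical below 0.06 rad), for 0.2 s.
2. the jaws fit: opening under 31.5 mm with the nut between them (all of step 1 and value of joint jaw below -0.0035 m), for 0.2 s.
3. the nut is bottomed and pulled tight with the wrench: the stud winds up by 0.024 rad (0.6 N m) (all of step 1 and value of joint jaw below -0.0032 m and value of joint nut above -0.04 rad and value of joint stud above 0.024 rad), for 0.1 s.
At the end, for the whole second after the job is handed in: The nut is bottomed (within 0.04 rad); the wrench lies flat and still around it, released, the nut within 6 mm of the throat and the jaws open less than 31.8 mm (the nut is 30 mm) (all of step 1 and value of joint jaw below -0.0032 m and value of joint nut above -0.04 rad and linear speed of wrench below 0.01 m/s); the robot touches nothing.
It fails at once if the worm pressed with more than 30 N (contact force between anything else and worm above 30 N).
It fails at once if the nut turned while the jaws do not fit (opening over 32 mm) (velocity of joint nut above 0.15 rad/s and value of joint jaw above -0.003 m).
It fails at once if the nut overtightened: the stud wound up by more than 0.085 rad (over 2 N m) (value of joint stud above 0.085 rad).
It fails at once if the fingers or arm on the nut or stud with more than 5 N (contact force between any of the fingers, the arm and mount above 5 N).
It fails at once if a bystander moved by more than 20 mm (distance of any of pencil, eraser, inkjar, mug, brushpot, carving, paintpan from where it was at the start of the episode above 0.02 m).
It also fails if it takes over 72 s, if anything falls off the work surface, if the arm or the gripper's body presses on something with over 40 N, if the wrist force passes 120 N, or if a joint passes its speed limit or range.

ROBOT

A 6-joint arm with a two-finger parallel gripper is mounted at the origin on the work surface. World frame = base frame: x ahead of the robot, y to its left, z up, the work surface at z = 0. Lengths are in m, angles in rad, forces in N, time in s.
With the tool pointing down it reaches from about 0.35 to 0.775 m from the base axis. Payload 7.3 kg.
Tool frame: the origin (TCP) lies on the centre line of the jaws, within the pads' length; the fingertips stand 17 mm ahead of it and the grasp point (between the pads) lies 2 mm behind it (robot.tip_extent is the distance from the TCP to the fingertips, in m); z points along the fingers, y is the line along which they close (so a half turn about z gives the same grasp; the last joint's range is limited). The gripper opens to 92 mm and grips with 3 to 60 N. Pads are 19 mm wide; open, the fingers measure 130 mm over their backs; the gripper's body (75 mm by 190 mm) begins 47 mm behind the grasp point.
Start: joints at [-1.273, 0.342, 1.524, -0, 1.275, -0.146], TCP at [0.225, -0.474, 0.244] pointing down, gripper open.
Joint ranges: [-2.53, 2.53], [-0.77, 2.02], [0.04, 2.7], [-1, 4.14], [0.28, 2.66], [-3.11, 3.11]. Speed limits (rad/s): [2.57, 2.57, 3.14, 3.14, 3.14, 3.14].

INTERFACE

Orientations are given as [roll, pitch, yaw] about the fixed x, y, z axes, in that order (R = Rz(yaw) Ry(pitch) Rx(roll)).
In Python, from cell import robot gives the robot as it stands.
- The arm moves only by the tool step_arm, never from a script. Its argument "motion" is a list of rows, each a list of 2 entries, a list of its own where there are three numbers: the shift along the tool's x, y, z in units of 60 mm (1.0 is 60 mm), then the turn about the tool's z in rad. In form: [[[x, y, z], spin], ...]. A call has 1 to 10 rows; each row is the pose to reach, as a shift and turn from the pose commanded when the call began, along the tool's axes at that moment; what a row does not reach only later rows make up. A row lasts 1/8 s, in which the tool goes at most 62.5 mm and 10.7 degrees, less where a joint would pass 70% of its speed; a pose out of reach is approached as far as the arm can. A call with a gripper value outside its range is refused whole. "hand" is the closure in counts, from 0 (fully open) to 255 (shut), set as the call begins (left out, the last holds). The fingers move at their own pace and stop on an object; "squeeze" is the grip in N (left out, the last holds). Time passes only in rows, so rows that repeat a pose let the fingers close. It gives the time, the measured TCP pose, the force, the opening and the grip force at its end, in the units of the state.
- robot.observe(): the state, without advancing time (a new reading comes with each control period).
- robot.read_camera(name): name is "side" or "top"; returns a dict with "pixels" (400x640x3 uint8, red, green, blue), "intrinsics" (3x3 intrinsics, pixels), "k1" (the pictures are not rectified: a ray, as slopes to the right and down, at radius r is drawn at 1 + k1 r^2 times it, then the intrinsics apply), "xyz" and "rotation" of the camera in the world. Camera axes: x right, y up, looking along -z (the intrinsics and any distortion apply to the point x, -y, -z); pixel columns grow to the right and rows downward; lengths in m; the calibration is good to about 2 mm. A picture is of the moment at which its call begins. There is no depth.
- robot.hand_in(): hands the job in; it is judged then, once.
The state is a dict: "time": time; "qpos": joint angles; "qvel": joint speeds; "joint_efforts": joint torques, N m; "tool_pos": TCP position; "tool_rot": TCP orientation; "contact_force": force on the tool from outside, world axes, zero at the start; "torque": the same for the moment, N m; "opening": finger opening in m; "grip_force": force on a finger pad.
Only numpy, scipy, OpenCV 4.12 (cv2) and the standard library are available. Lean on these libraries where they do the work, as an engineer would, in place of code of your own. Each camera call takes 0.05 s, during which the arm holds its last target. There are 200 camera calls.

## Working session

There is one attempt and no reset: what is moved stays moved. The work goes in short steps, Python scripts to look and compute and a tool call to move; the robot and the scene stay as the last step left them, time stands still between calls to the robot, and variables do not carry over. Pictures are saved under pics/ and viewed, at most 10 in all, crops included, and the job is handed in when it is done.

Besides the shell and the picture viewer there is one more tool, called after "Emit:" in YAML: its name, and indented under it one key for each argument. step_arm: Moves the arm, as the interface text tells. Its arguments: {"type":"object","properties":{"motion":{"type":"array"},"hand":{"type":"number"},"squeeze":{"type":"number"}},"required":["motion"]}

```bash
mkdir -p pics; cat > h.py <<'E'
import numpy as np, cv2
from cell import robot
def snap(n,f=None):
    c=robot.read_camera(n)
    if f: cv2.imwrite('pics/'+f,c['pixels'][:,:,::-1])
    return c
def proj(c,P):
    P=np.atleast_2d(P); d=(P-np.array(c['xyz']))@np.array(c['rotation'])
    s=np.c_[d[:,0]/-d[:,2],-d[:,1]/-d[:,2]]; r2=(s**2).sum(1,keepdims=True)
    s=s*(1+c['k1']*r2); K=np.array(c['intrinsics']); return s@K[:2,:2].T+K[:2,2]
def unproj(c,uv,z):
    uv=np.atleast_2d(uv).astype(float);K=np.array(c['intrinsics']); t=(uv-K[:2,2])@np.linalg.inv(K[:2,:2]).T
    s=t.copy()
    for _ in range(30): s=t/(1+c['k1']*(s**2).sum(1,keepdims=True))
    d=np.c_[s[:,0],-s[:,1],-np.ones(len(s))]@np.array(c['rotation']).T
    o=np.array(c['xyz']); return o+d*((z-o[2])/d[:,2:3])
E
python3 - <<'E'
from h import *
for n in('top','side'):
    c=snap(n,n+'0.png'); print(n,c['xyz'],np.round(c['rotation'],3).tolist(),c['intrinsics'],c['k1'])
print(robot.observe())
E
```

```text
top [ 0.09008467 -0.04340493  1.61661099] [0.219, 0.004, -1.691] [[485.45189611   0.         317.85535119]
 [  0.         485.45189611 205.08803096]
 [  0.           0.           1.        ]] -0.03377608751656168
side [0.32531094 0.96115281 0.99823915] [0.816, -0.017, -2.997] [[458.29864031   0.         322.83886645]
 [  0.         458.29864031 200.38919656]
 [  0.           0.           1.        ]] 0.015837416071195282
{'time': 0.1, 'qpos': array([-1.27296054e+00,  3.42651976e-01,  1.52491159e+00, -3.54857768e-05,
        1.27539633e+00, -1.46000894e-01]), 'qvel': array([-0.00028893, -0.00269526, -0.0021013 ,  0.00125875,  0.00125345,
        0.00032166]), 'joint_efforts': array([ 9.45104439e-04, -4.32006311e+01, -2.44694388e+01,  7.18234177e-02,
        5.26105484e-02, -5.85272596e-05]), 'tool_pos': array([ 0.22534962, -0.47380345,  0.24311846]), 'tool_rot': array([-3.14023502e+00, -1.65336116e-04,  4.43846928e-01]), 'contact_force': array([-0.6860777 ,  0.11910902, -0.58504879]), 'torque': array([-0.01287633,  0.03229824, -0.05837347]), 'grip_force': 0.0, 'opening': 0.09167876552608177}
```

View pics/top0.png

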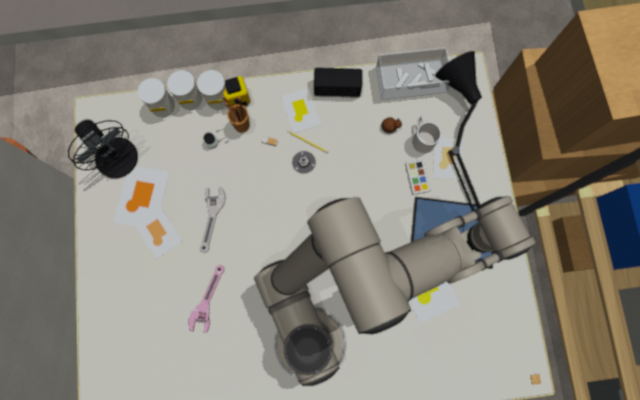

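View pics/side0.png

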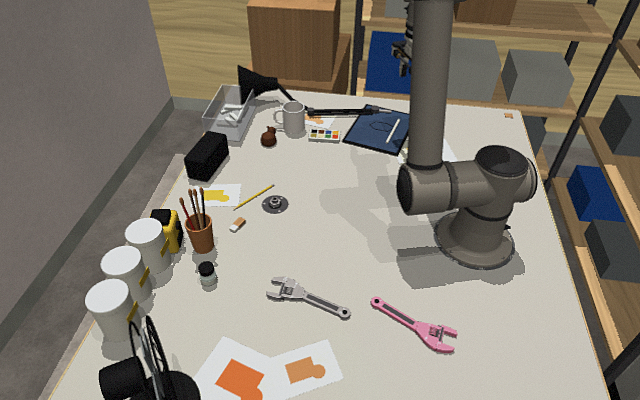

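Top view: the steel wrench is at (212,215), mouth up; the pink wrench at (205,300) is the look-alike (pink, not steel). The mount is at (304,161), the eraser at (270,141), the pencil at (307,141) and the ink jar at (209,139). Side view: steel wrench at (305,295), pink at (415,325), mount at (275,204). I take the steel one and confirm it in a crop.

```bash
cat >> h.py <<'E'
from scipy.spatial.transform import Rotation as Ro
_s=snap
def snap(n,f=None):
    c=dict(_s(n,f)); c['rotation']=Ro.from_euler('xyz',c['rotation']).as_matrix(); return c
E
python3 - <<'E'
from h import *
a=snap('top');b=snap('side')
cr=a['pixels'][175:260,190:235]; cr2=a['pixels'][140:185,280:330]
A=cv2.resize(cr,None,fx=7,fy=7,interpolation=cv2.INTER_CUBIC)[:595]
B=cv2.resize(cr2,None,fx=6,fy=6,interpolation=cv2.INTER_CUBIC)
sb=b['pixels'][265:325,260:355]; C=cv2.resize(sb,None,fx=4,fy=4,interpolation=cv2.INTER_CUBIC)
im=np.zeros((600,800,3),np.uint8); im[:595,:315]=A; im[:270,320:620]=B; im[300:540,320:700]=C
cv2.imwrite('pics/crop.png',im[:,:,::-1])
print(unproj(a,[[304,161],[213,205],[207,245]],.01), unproj(b,[[275,203],[290,290],[343,312]],.01))
print(proj(a,[0,0,0]),proj(b,[0,0,0]))
E
```

```text
[[ 0.60665777 -0.05006936  0.01      ]
 [ 0.48886884  0.27478854  0.01      ]
 [ 0.35465937  0.30480165  0.01      ]] [[ 0.60585384 -0.04433989  0.01      ]
 [ 0.49546112  0.26990249  0.01      ]
 [ 0.35173253  0.31431413  0.01      ]]
[[310.02913689 342.87118908]] [[473.96169055 238.83688236]]
```

View pics/crop.png

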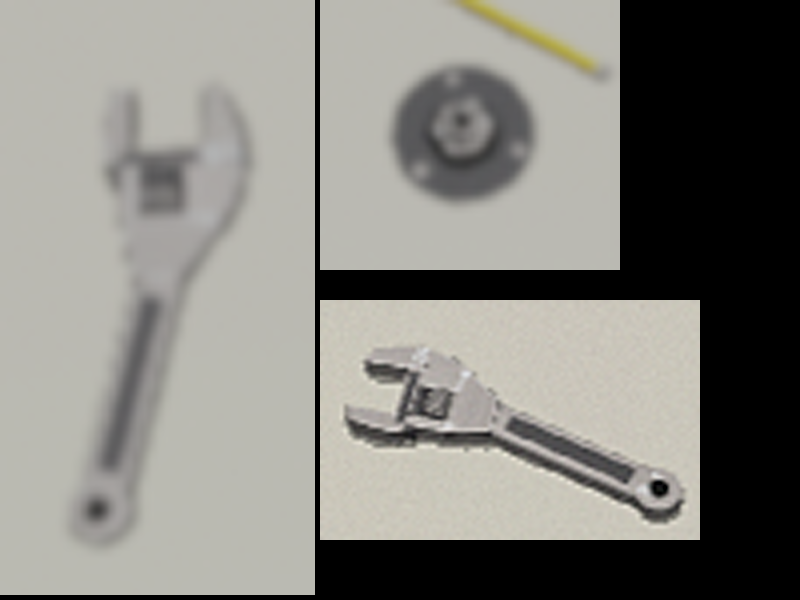

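Confirmed: the steel wrench has its worm at crop (162,190), eye at (97,510), and jaw tips at (137,92) and (203,88). The nut is at (463,128). In the side crop, worm is at (433,403) and eye at (659,488). Next I fit the wrench pose, mount centre and nut angle.

```bash
cat >> h.py <<'E'
from scipy.optimize import least_squares
def wpts(p,W):
    c,s=np.cos(p[2]),np.sin(p[2]); W=np.atleast_2d(W)/1000.
    return np.c_[p[0]+c*W[:,0]-s*W[:,1],p[1]+s*W[:,0]+c*W[:,1],W[:,2]+(p[3] if len(p)>3 else 0)]
def hexfit(c,ctr,S=8,z0=0,H=.014):
    g=cv2.cvtColor(c['pixels'],cv2.COLOR_RGB2GRAY).astype(float)
    uv=proj(c,[ctr[0],ctr[1],.007])[0]; u0,v0=np.round(uv).astype(int)-12; n=25
    P=g[v0:v0+n,u0:u0+n]
    def mask(pts):
        m=np.zeros((n*S,n*S),np.uint8); q=proj(c,pts)-[u0,v0]
        cv2.fillConvexPoly(m,cv2.convexHull(np.round((q+.5)*S*16-8).astype(np.int32)),255,shift=4)
        return m/255.
    def circ(x,y,r,z): t=np.linspace(0,2*np.pi,40); return np.c_[x+r*np.cos(t),y+r*np.sin(t),0*t+z]
    def cost(x,y,a):
        t=a+np.arange(6)*np.pi/3; R=.01732
        top=np.c_[x+R*np.cos(t),y+R*np.sin(t),0*t+H]; 
        T=mask(top); L=[mask(circ(x,y,.042,0))]
        for i in range(6):
            j=(i+1)%6; mid=(t[i]+np.pi/6); 
            nrm=np.array([np.cos(mid),np.sin(mid)])
            if nrm@(np.array(c['xyz'])[:2]-[x,y]-.015*nrm)>0:
                q=top[[i,j]]; b=q.copy(); b[:,2]=0; L.append(mask(np.r_[q,b]))
        st=mask(np.r_[circ(x,y,.0095,.014),circ(x,y,.0095,.024)]); sp=mask(circ(x,y,.0095,.024))
        L+=[T,st,sp]
        A=np.array([cv2.GaussianBlur(cv2.resize(m,(n,n),interpolation=cv2.INTER_AREA),(0,0),.5).ravel() for m in L]+[np.ones(n*n)]).T
        r=P.ravel()-A@np.linalg.lstsq(A,P.ravel(),rcond=None)[0]; return (r**2).mean()
    return cost
E
python3 - <<'E'
from h import *
a=snap('top');b=snap('side')
ta=lambda x,y:[(x+.5)/7-.5+190,(y+.5)/7-.5+175]
sb=lambda x,y:[(x-320+.5)/4-.5+260,(y-300+.5)/4-.5+265]
W=np.array([[-42,7,15],[-193.2,38.2,11],[13,-15,13],[13,20,13]])
ua=np.array([ta(162,190),ta(97,510),ta(203,88),ta(137,92)]); ub=np.array([sb(433,403),sb(659,488)])
f=lambda p:np.r_[(proj(a,wpts(p,W))-ua).ravel(),(proj(b,wpts(p,W[:2]))-ub).ravel()]
s=least_squares(f,[.5,.27,-.1]);print('wrench',s.x,np.round(s.fun,1))
for nm,ix in(('top',slice(0,8)),('side',slice(8,12))): print(nm,least_squares(lambda p:f(p)[ix],s.x).x)
print('grip',wpts(s.x,[-88.9,10.3,12]),'handle dir',s.x[2]+np.radians(165))
for c,n in((a,'top'),(b,'side')):
    cost=hexfit(c,(.606,-.047)); best=[]
    from scipy.optimize import minimize
    for d in range(0,60,5):
        r=minimize(lambda p:cost(.606+p[0]*.01,-.047+p[1]*.01,np.radians(d)),[0,0],method='Nelder-Mead',options=dict(maxiter=50,initial_simplex=[[0,0],[.3,0],[0,.3]]))
        best.append((d,round(r.fun,1),np.round([.606+r.x[0]*.01,-.047+r.x[1]*.01],4).tolist()))
    print(n,*best,sep='\n')
E
```

```text
wrench [ 0.53893654  0.26525473 -0.06023764] [-0.2  0.5  0.6 -0.3  0.3 -0.8 -0.5 -0.8  0.9 -0.1 -0.1  0.6]
top [ 0.53764667  0.26486651 -0.07203247]
side [ 0.5406389   0.26707751 -0.04072904]
grip [[0.45081786 0.28088794 0.012     ]] handle dir 2.81955562834169
top
(0, np.float64(163.9), [0.6072, -0.0475])
(5, np.float64(160.9), [0.6073, -0.0475])
(10, np.float64(160.5), [0.6072, -0.0475])
(15, np.float64(159.1), [0.6072, -0.0475])
(20, np.float64(157.0), [0.6069, -0.0474])
(25, np.float64(157.0), [0.6069, -0.0474])
(30, np.float64(156.0), [0.6072, -0.0475])
(35, np.float64(156.8), [0.6072, -0.0475])
(40, np.float64(158.0), [0.6072, -0.0475])
(45, np.float64(160.0), [0.6072, -0.0475])
(50, np.float64(161.8), [0.6072, -0.0475])
(55, np.float64(162.7), [0.6072, -0.0475])
side
(0, np.float64(501.4), [0.6087, -0.0499])
(5, np.float64(498.5), [0.6087, -0.0501])
(10, np.float64(490.7), [0.6087, -0.05])
(15, np.float64(485.0), [0.6085, -0.0499])
(20, np.float64(478.2), [0.6087, -0.0499])
(25, np.float64(475.9), [0.6087, -0.0499])
(30, np.float64(477.0), [0.6083, -0.05])
(35, np.float64(481.4), [0.6085, -0.0499])
(40, np.float64(489.5), [0.6083, -0.05])
(45, np.float64(502.3), [0.6087, -0.0501])
(50, np.float64(498.8), [0.6087, -0.0499])
(55, np.float64(500.1), [0.6087, -0.0499])
```

Both views agree on the nut: centre about (0.607,-0.048), corners at about 28° mod 60. So I aim for wrench yaw 28°, which keeps the handle clear towards the robot. Next I go above the handle grip.

```bash
cat >> h.py <<'E'
def to(x,y,z,psi,cur=None):
    o=robot.observe(); p=np.array(o['tool_pos']) if cur is None else np.array(cur[:3]); ps=o['tool_rot'][2] if cur is None else cur[3]
    d=np.array([x,y,z])-p; c,s=np.cos(ps),np.sin(ps)
    return np.round(np.r_[np.array([c*d[0]+s*d[1],s*d[0]-c*d[1],-d[2]])/.06,-(psi-ps)],3).tolist()
E
python3 - <<'E'
from h import *
c0=(.225,-.474,.244,.444)
print(to(.42,-.2,.24,.06,c0),to(.451,.281,.20,-.322,c0),to(.451,.281,.1,-.322,c0))
E
```

```text
[4.897, -2.728, 0.067, 0.384] [8.807, -9.745, 0.733, 0.766] [8.807, -9.745, 2.4, 0.766]
```

Emit:
step_arm:
  motion:
    - [[4.9, -2.73, 0.07], 0.38]
    - [[4.9, -2.73, 0.07], 0.38]
    - [[4.9, -2.73, 0.07], 0.38]
    - [[4.9, -2.73, 0.07], 0.38]
    - [[4.9, -2.73, 0.07], 0.38]
    - [[4.9, -2.73, 0.07], 0.38]
    - [[8.81, -9.75, 0.73], 0.766]
    - [[8.81, -9.75, 0.73], 0.766]
    - [[8.81, -9.75, 0.73], 0.766]
    - [[8.81, -9.75, 0.73], 0.766]
  hand: 100

```text
time: 1.55
tool_pos: [0.4363, 0.0346, 0.2204]
tool_rot: [-3.141, -0.001, -0.324]
contact_force: [0.4, -0.2, 0.3]
opening: 0.0556
grip_force: 0.0
```

```bash
python3 - <<'E'
from h import *
o=robot.observe();print(o['tool_pos'],o['tool_rot'],o['opening'],o['time'])
print(to(.451,.281,.2,-.322),to(.451,.281,.06,-.322))
E
```

```text
[0.43625021 0.03462106 0.22039632] [-3.14146419e+00 -8.39496437e-04 -3.23531046e-01] 0.055570469309269885 1.55
[-1.072, -3.971, 0.34, -0.002] [-1.072, -3.971, 2.673, -0.002]
```

Emit:
step_arm:
  motion:
    - [[-1.07, -3.97, 0.34], 0]
    - [[-1.07, -3.97, 0.34], 0]
    - [[-1.07, -3.97, 0.34], 0]
    - [[-1.07, -3.97, 0.34], 0]
    - [[-1.07, -3.97, 2.2], 0]
    - [[-1.07, -3.97, 2.67], 0]
    - [[-1.07, -3.97, 2.67], 0]
    - [[-1.07, -3.97, 2.67], 0]

```text
time: 2.55
tool_pos: [0.4512, 0.2791, 0.0605]
tool_rot: [3.141, 0.0, -0.323]
contact_force: [0.2, -0.2, 0.6]
opening: 0.056
grip_force: 0.0
```

```bash
python3 - <<'E'
from h import *
o=robot.observe();print(o['tool_pos'],o['tool_rot'],o['opening'],o['time'])
print(to(.451,.281,.0205,-.322))
b=snap('side'); uv=proj(b,[[.451,.281,.012]])[0].astype(int)
cr=b['pixels'][uv[1]-75:uv[1]+75,uv[0]-100:uv[0]+100]
cv2.imwrite('pics/g.png',cv2.resize(cr,None,fx=4,fy=4,interpolation=cv2.INTER_CUBIC)[:,:,::-1]);print(uv)
E
```

```text
[0.45118201 0.27907568 0.06046341] [ 3.14119718e+00  3.12171801e-04 -3.22528282e-01] 0.05597371132826942 2.55
[-0.013, -0.029, 0.666, -0.001]
[306 295]
```

View pics/g.png

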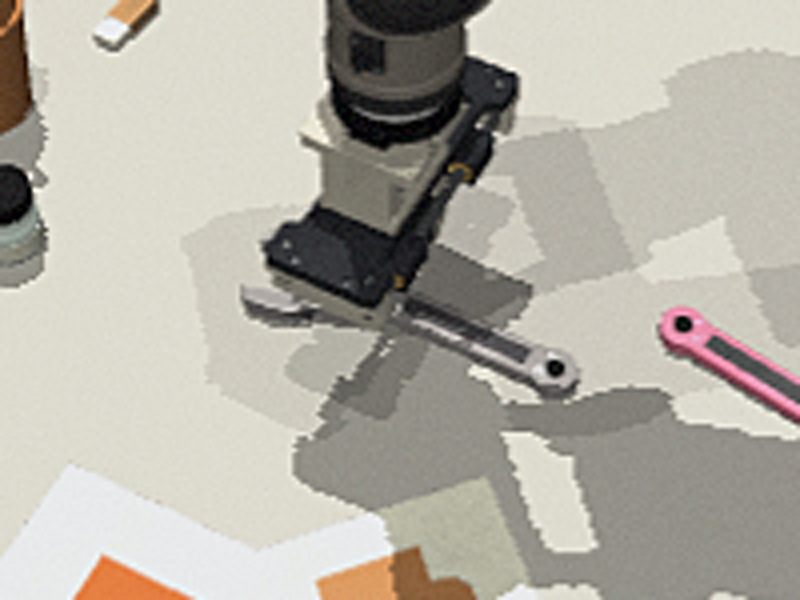

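The fingers straddle the handle (crop about (390,300)) and the eye is visible at (555,368). Descend and grip.

Emit:
step_arm:
  motion:
    - [[0, -0.03, 0.4], 0]
    - [[0, -0.03, 0.6], 0]
    - [[0, -0.03, 0.66], 0]
    - [[0, -0.03, 0.66], 0]

```text
time: 3.1
tool_pos: [0.4519, 0.2809, 0.0213]
tool_rot: [-3.141, -0.001, -0.322]
contact_force: [0.3, -0.1, 0.4]
opening: 0.0559
grip_force: 0.0
```

Emit:
step_arm:
  motion:
    - [[0, 0, 0], 0]
    - [[0, 0, 0], 0]
    - [[0, 0, 0], 0]
    - [[0, 0, 0], 0]
    - [[0, 0, 0], 0]
    - [[0, 0, 0], 0]
  hand: 255
  squeeze: 50

```text
time: 3.85
tool_pos: [0.4514, 0.2807, 0.0206]
tool_rot: [3.141, -0.0, -0.322]
contact_force: [-0.4, -1.0, 2.3]
opening: 0.0231
grip_force: 50.0
```

```bash
python3 - <<'E'
from h import *
o=robot.observe();print(o['tool_pos'],o['tool_rot'],o['contact_force'])
E
```

```text
[0.45139445 0.28073553 0.02063796] [ 3.14144967e+00 -7.35633340e-05 -3.22206915e-01] [-0.38454741 -0.95528127  2.33184734]
```

```bash
cat >> h.py <<'E'
G=np.array([-.0889,.0103])
def tcp(nutw,yaw,back=0,nut=(.608,-.0487)):
    c,s=np.cos(yaw),np.sin(yaw); R=np.array([[c,-s],[s,c]])
    return np.array(nut)+R@(G-np.array(nutw)-[back,0])
E
python3 - <<'E'
from h import *
t=tcp((.001,.0025),.489,.05);print(t)
cur=(.4515,.2807,.0205,-.322)
print(to(.4515,.2807,.07,-.322,cur),to(*t,.07,.227,cur),to(*t,.05,.227,cur))
E
```

```text
[ 0.48083186 -0.10753123]
[0.0, -0.0, -0.825, -0.0] [2.511, 5.983, -0.825, -0.549] [2.511, 5.983, -0.492, -0.549]
```

Emit:
step_arm:
  motion:
    - [[0, 0, -0.4], 0]
    - [[0, 0, -0.82], 0]
    - [[0.5, 1.0, -0.82], -0.08]
    - [[0.8, 1.9, -0.82], -0.16]
    - [[1.2, 2.8, -0.82], -0.25]
    - [[1.6, 3.7, -0.82], -0.34]
    - [[1.9, 4.6, -0.82], -0.43]
    - [[2.3, 5.4, -0.82], -0.51]
    - [[2.51, 5.98, -0.82], -0.549]
    - [[2.51, 5.98, -0.82], -0.549]

```text
time: 5.1
tool_pos: [0.4803, -0.1095, 0.0691]
tool_rot: [-3.142, 0.001, 0.223]
contact_force: [0.1, 0.1, -5.0]
opening: 0.0236
grip_force: 50.0
```

Emit:
step_arm:
  motion:
    - [[0, 0, 0.3], 0]
    - [[0, 0, 0.6], 0]
    - [[0, 0, 0.7], 0]
    - [[0, 0, 0.7], 0]

```text
time: 5.6
tool_pos: [0.4803, -0.1065, 0.0274]
tool_rot: [-3.141, 0.001, 0.227]
contact_force: [-0.1, -0.1, -5.2]
opening: 0.0231
grip_force: 50.0
```

```bash
python3 - <<'E'
from h import *
o=robot.observe();print(o['tool_pos'],o['tool_rot'],o['contact_force'],o['opening'],o['time'])
a=snap('top');b=snap('side'); im=np.zeros((600,800,3),np.uint8)
def crop(c,x0,y0,w,h,k): return cv2.resize(c['pixels'][y0:y0+h,x0:x0+w],None,fx=k,fy=k,interpolation=cv2.INTER_CUBIC)
im[:, :400]=crop(a,280,135,50,75,8); im[:480,400:]=crop(b,245,185,50,60,8)
cv2.imwrite('pics/pre.png',im[:,:,::-1])
E
```

```text
[ 0.48027927 -0.10648162  0.02740457] [-3.14078307e+00  1.14051828e-03  2.27361342e-01] [-0.05857595 -0.118363   -5.16778461] 0.02314303279608429 5.6
```

View pics/pre.png

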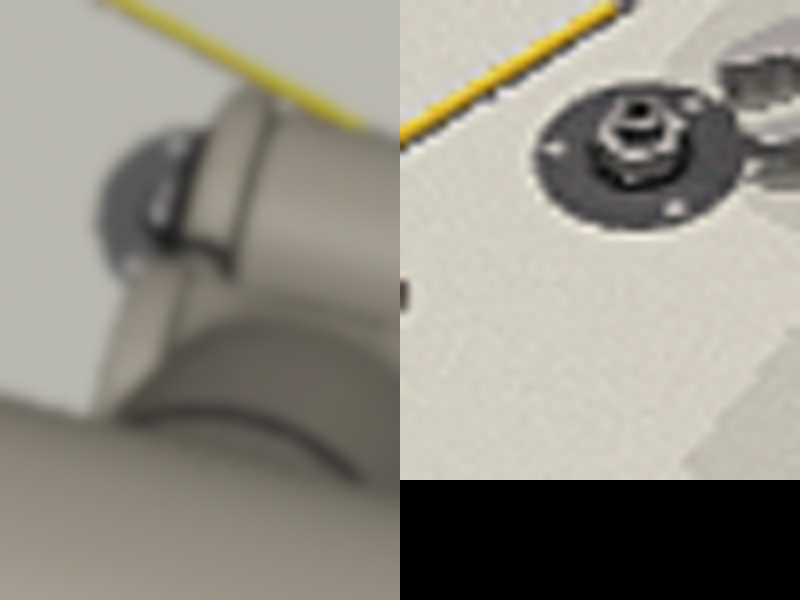

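Pre-insert: in the side crop the mount disc is at (640,155) and the nut at (640,140), with the jaws at (770,90) entering from the right. The top view is blocked by the arm. I overlay the model on the side view to check lateral alignment.

```bash
cat >> h.py <<'E'
def overlay(f,p,nut,na,x0=262,y0=183,w=60,h=40,k=13,jaw=35,draw=True):
    b=snap('side'); im=cv2.resize(b['pixels'][y0:y0+h,x0:x0+w],None,fx=k,fy=k,interpolation=cv2.INTER_CUBIC)[:,:,::-1].copy()
    def line(P,col):
        q=(proj(b,P)-[x0,y0]+.5)*k-.5; cv2.polylines(im,[np.round(q*16).astype(np.int32)],False,col,1,cv2.LINE_AA,4)
    t=na+np.arange(7)*np.pi/3
    if draw:
        for z in(0,.014): line(np.c_[nut[0]+.01732*np.cos(t),nut[1]+.01732*np.sin(t),0*t+z],(0,0,255))
        line(wpts(p,[[13,-15,14],[-18,-15,14],[-18,jaw-15,14],[13,jaw-15,14]]),(0,200,0))
        e=.0475; 
    cv2.imwrite('pics/'+f,im); return b
E
python3 - <<'E'
from h import *
o=robot.observe(); ps=o['tool_rot'][2]; y=ps+np.radians(15); c,s=np.cos(y),np.sin(y)
O=o['tool_pos'][:2]-np.array([[c,-s],[s,c]])@G
overlay('ov.png',[*O,y,o['tool_pos'][2]-.0206],(.6087,-.0499),np.radians(27))
print(O,y)
E
```

```text
[ 0.56425247 -0.07430802] 0.48894440566575065
```

View pics/ov.png

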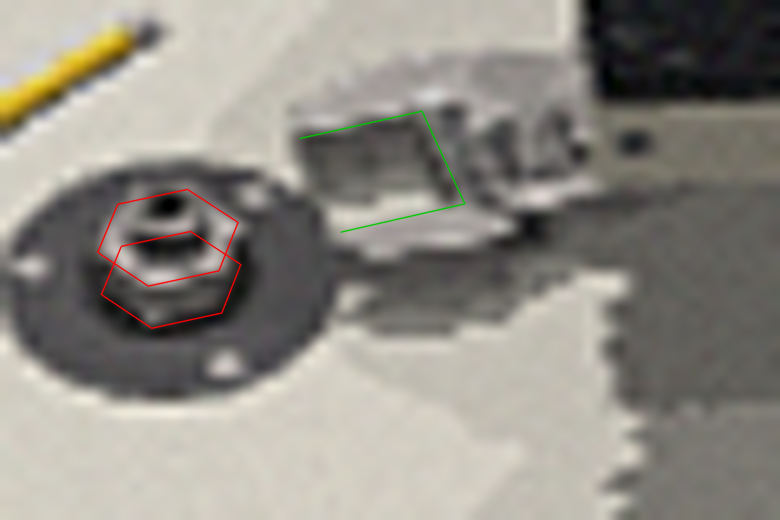

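The overlay matches: the red hex lies on the nut, and the green mouth lies on the jaw faces, parallel to the flats. Now I compute the insertion.

```bash
python3 - <<'E'
from h import *
N=(.6087,-.0499)
o=robot.observe()
for b in(.05,.03,.01,.003,0):
    t=tcp((.001,.0022),.489,b,N); print(b,t,to(*t,.0225,.227))
E
```

```text
0.05 [ 0.48139093 -0.10846639] [0.001, 0.023, 0.097, 0.0]
0.03 [ 0.49904699 -0.09907152] [0.323, -0.063, 0.097, 0.0]
0.01 [ 0.51670306 -0.08967665] [0.645, -0.149, 0.097, 0.0]
0.003 [ 0.52288268 -0.08638845] [0.757, -0.18, 0.097, 0.0]
0 [ 0.52553109 -0.08497922] [0.806, -0.193, 0.097, 0.0]
```

Emit:
step_arm:
  motion:
    - [[0, 0.02, 0.09], 0]
    - [[0.16, -0.02, 0.09], 0]
    - [[0.32, -0.06, 0.09], 0]
    - [[0.48, -0.105, 0.09], 0]
    - [[0.645, -0.15, 0.09], 0]
    - [[0.645, -0.15, 0.09], 0]
    - [[0.645, -0.15, 0.09], 0]

```text
time: 6.62
tool_pos: [0.516, -0.0896, 0.0222]
tool_rot: [-3.141, 0.001, 0.227]
contact_force: [0.5, 0.1, -5.3]
opening: 0.0232
grip_force: 50.0
```

```bash
python3 - <<'E'
from h import *
N=(.6087,-.0499)
o=robot.observe();print(o['tool_pos'],o['tool_rot'],o['contact_force'],o['torque'],o['opening'],o['time'])
for b in(.01,.003,0,-.002):
    t=tcp((.001,.0022),.489,b,N); print(b,t,to(*t,.0225,.227))
E
```

```text
[ 0.51598418 -0.08962849  0.02222171] [-3.14138821e+00  6.48594107e-04  2.27047501e-01] [ 0.53607907  0.05129363 -5.34555485] [-0.00869932  0.0475609   0.00706596] 0.02316357994490141 6.625
0.01 [ 0.51670306 -0.08967665] [0.011, 0.003, -0.005, 0.0]
0.003 [ 0.52288268 -0.08638845] [0.124, -0.027, -0.005, 0.0]
0 [ 0.52553109 -0.08497922] [0.172, -0.04, -0.005, 0.0]
-0.002 [ 0.52729669 -0.08403973] [0.205, -0.048, -0.005, 0.0]
```

No contact so far. I continue to the throat and feel for it.

Emit:
step_arm:
  motion:
    - [[0.06, -0.01, 0], 0]
    - [[0.12, -0.027, 0], 0]
    - [[0.172, -0.04, 0], 0]
    - [[0.172, -0.04, 0], 0]
    - [[0.172, -0.04, 0], 0]

```text
time: 7.25
tool_pos: [0.5257, -0.0851, 0.0223]
tool_rot: [3.142, 0.0, 0.227]
contact_force: [-0.4, -0.1, -5.4]
opening: 0.023
grip_force: 50.0
```

Emit:
step_arm:
  motion:
    - [[0.016, -0.004, 0], 0]
    - [[0.016, -0.004, 0], 0]

```text
time: 7.5
tool_pos: [0.5268, -0.0847, 0.0224]
tool_rot: [3.141, -0.0, 0.227]
contact_force: [-0.3, -0.1, -6.1]
opening: 0.0231
grip_force: 50.0
```

```bash
python3 - <<'E'
from h import *
o=robot.observe();print(o['tool_pos'],o['tool_rot'],o['contact_force'],o['torque'],o['opening'],o['time'])
y=o['tool_rot'][2]+np.radians(15); c,s=np.cos(y),np.sin(y)
O=o['tool_pos'][:2]-np.array([[c,-s],[s,c]])@G
overlay('ov2.png',[*O,y,o['tool_pos'][2]-.0206],(.6087,-.0499),np.radians(27))
print(O,y)
E
```

```text
[ 0.52676099 -0.08468108  0.02238366] [ 3.14144498e+00 -8.22609460e-05  2.26777496e-01] [-0.28994134 -0.05963806 -6.05674563] [-0.02828625  0.04097373 -0.01853373] 0.023056277697446798 7.5
[ 0.61009435 -0.05204903] 0.4885768834248852
```

View pics/ov2.png

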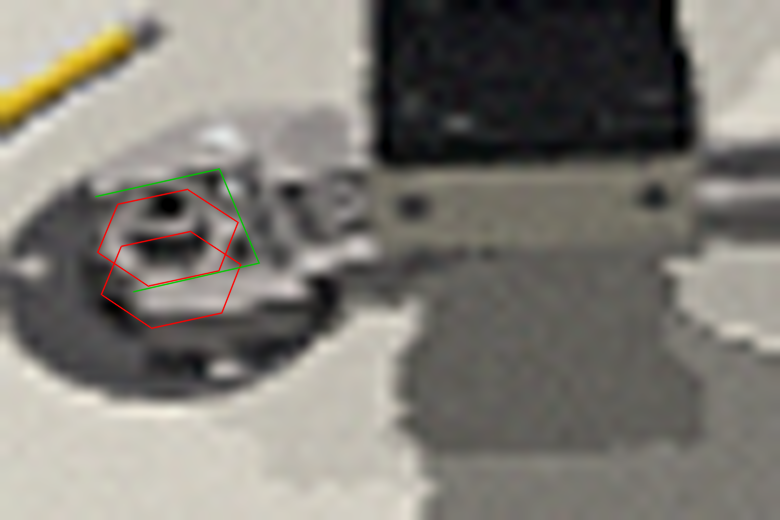

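The jaws surround the nut (around (170,240)), with the throat near its corner and no contact yet. I advance 1 mm at a time.

Emit:
step_arm:
  motion:
    - [[0.016, -0.004, 0], 0]
    - [[0.016, -0.004, 0], 0]

```text
time: 7.8
tool_pos: [0.5274, -0.0842, 0.0223]
tool_rot: [-3.142, 0.0, 0.227]
contact_force: [-0.7, -0.8, -5.4]
opening: 0.0232
grip_force: 50.0
```

Emit:
step_arm:
  motion:
    - [[0.016, -0.004, 0], 0]
    - [[0.016, -0.004, 0], 0]

```text
time: 8.05
tool_pos: [0.5275, -0.084, 0.0221]
tool_rot: [-3.141, 0.002, 0.227]
contact_force: [-3.1, -4.0, -3.9]
opening: 0.0232
grip_force: 50.0
```

Emit:
step_arm:
  motion:
    - [[0.016, -0.004, 0], 0]
    - [[0.016, -0.004, 0], 0]

```text
time: 8.3
tool_pos: [0.5276, -0.0837, 0.0219]
tool_rot: [-3.141, 0.004, 0.227]
contact_force: [-6.4, -4.1, -3.8]
opening: 0.0232
grip_force: 50.0
```

Throat contact. I back off slightly, lower to the desk and release.

Emit:
step_arm:
  motion:
    - [[-0.035, 0.008, 0], 0]
    - [[-0.035, 0.008, 0.02], 0]
    - [[-0.035, 0.008, 0.035], 0]
    - [[-0.035, 0.008, 0.035], 0]

```text
time: 8.8
tool_pos: [0.5275, -0.0843, 0.0206]
tool_rot: [3.141, -0.0, 0.227]
contact_force: [-3.3, -1.5, 1.5]
opening: 0.0235
grip_force: 50.0
```

```bash
python3 - <<'E'
from h import *
o=robot.observe();print(o['tool_pos'],o['tool_rot'],o['contact_force'],o['torque'],o['opening'],o['time'])
E
```

```text
[ 0.52750975 -0.08426006  0.02064055] [ 3.14125736e+00 -2.40093147e-04  2.26924536e-01] [-3.30574338 -1.51598627  1.54619921] [-0.16242306  0.64674395 -0.02692501] 0.023454123427561112 8.8
```

The wrench lies seated on the desk. Release, lift, and compute the worm position.

Emit:
step_arm:
  motion:
    - [[0, 0, 0], 0]
    - [[0, 0, 0], 0]
    - [[0, 0, 0], 0]
    - [[0, 0, -0.4], 0]
    - [[0, 0, -0.9], 0]
    - [[0, 0, -1.0], 0]
  hand: 110

```text
time: 9.55
tool_pos: [0.5287, -0.0845, 0.082]
tool_rot: [3.14, -0.004, 0.227]
contact_force: [0.7, 0.4, -1.1]
opening: 0.052
grip_force: 0.0
```

```bash
python3 - <<'E'
from h import *
o=robot.observe();print(o['tool_pos'],o['tool_rot'],o['contact_force'],o['opening'],o['time'],robot.tip_extent)
y=.489;c,s=np.cos(y),np.sin(y);R=np.array([[c,-s],[s,c]])
O=np.array([.5275,-.0843])-R@G; w=O+R@[-.042,.007]; print(O,w)
t=w-R@[.007,0]; print(t,to(*t,.08,.489),to(*t,.037,.489))
overlay('ov3.png',[*O,y,0],(.6087,-.0499),np.radians(27))
E
```

```text
[ 0.52869202 -0.08452867  0.08200385] [ 3.1395594  -0.00358887  0.22677118] [ 0.6783573   0.41311725 -1.07867805] 0.05200725312932278 9.55 0.017
[ 0.61081955 -0.05163269] [ 0.57045362 -0.06518229]
[ 0.56427399 -0.06847049] [0.638, -0.127, 0.033, -0.262] [0.638, -0.127, 0.75, -0.262]
```

View pics/ov3.png

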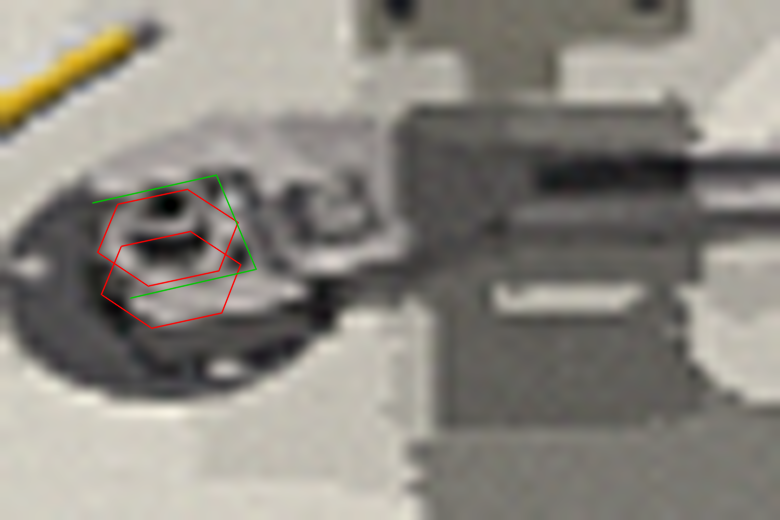

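The wrench lies around the nut, throat close to its corner. The worm is visible at crop (335,210), and the fingers are clear above at (510,75). Next I go above the worm with the hand shut.

Emit:
step_arm:
  motion:
    - [[0.3, -0.06, 0.03], -0.13]
    - [[0.638, -0.127, 0.03], -0.262]
    - [[0.638, -0.127, 0.03], -0.262]
    - [[0.638, -0.127, 0.03], -0.262]
    - [[0.638, -0.127, 0.6], -0.262]
    - [[0.638, -0.127, 0.68], -0.262]
    - [[0.638, -0.127, 0.68], -0.262]
  hand: 255
  squeeze: 20

```text
time: 10.48
tool_pos: [0.5626, -0.0684, 0.0395]
tool_rot: [-3.141, 0.001, 0.488]
contact_force: [1.4, 0.6, -0.5]
opening: 0.0003
grip_force: 0.0
```

```bash
python3 - <<'E'
from h import *
o=robot.observe();print(o['tool_pos'],o['tool_rot'],o['contact_force'],o['opening'],o['time'])
t=(.56427399,-.06847049);print(to(*t,.036,.489))
b=snap('side');print((proj(b,[[.57045,-.06518,.015],[*t,o['tool_pos'][2]-.017]])-[262,183]+.5)*13)
E
```

```text
[ 0.56261802 -0.0684148   0.03954523] [-3.14115441e+00  6.53905283e-04  4.87711520e-01] [ 1.44580399  0.63444908 -0.52726854] 0.00026722060133870385 10.475
[0.024, 0.014, 0.059, -0.001]
[[337.10789517 209.13929137]
 [363.91771421 179.88050619]]
```

Emit:
step_arm:
  motion:
    - [[0.02, 0.01, 0.05], 0]
    - [[0.02, 0.01, 0.08], 0]
    - [[0.02, 0.01, 0.08], 0]

```text
time: 10.9
tool_pos: [0.5644, -0.0682, 0.0348]
tool_rot: [3.141, -0.0, 0.489]
contact_force: [-0.5, 0.1, -0.1]
opening: 0.0006
grip_force: 0.0
```

Emit:
step_arm:
  motion:
    - [[0, 0, 0.007], 0]
    - [[0, 0, 0.007], 0]

```text
time: 11.15
tool_pos: [0.5644, -0.0682, 0.0343]
tool_rot: [3.141, -0.0, 0.489]
contact_force: [-0.8, 0.6, -0.3]
opening: 0.0007
grip_force: 0.0
```

Emit:
step_arm:
  motion:
    - [[0, 0, 0.005], 0]
    - [[0, 0, 0.005], 0]

```text
time: 11.4
tool_pos: [0.5643, -0.0682, 0.0339]
tool_rot: [3.142, 0.0, 0.489]
contact_force: [0.3, 0.1, 0.5]
opening: 0.0007
grip_force: 0.0
```

Emit:
step_arm:
  motion:
    - [[0, 0, 0.005], 0]
    - [[0, 0, 0.005], 0]

```text
time: 11.65
tool_pos: [0.5643, -0.0682, 0.0336]
tool_rot: [3.141, 0.0, 0.489]
contact_force: [-0.4, 0.6, 0.2]
opening: 0.0004
grip_force: 0.0
```

Emit:
step_arm:
  motion:
    - [[0, 0, 0.005], 0]
    - [[0, 0, 0.005], 0]

```text
time: 11.9
tool_pos: [0.5643, -0.0681, 0.0333]
tool_rot: [3.142, 0.0, 0.489]
contact_force: [-0.4, 0.4, 0.2]
opening: 0.0003
grip_force: 0.0
```

Emit:
step_arm:
  motion:
    - [[0, 0, 0.004], 0]
    - [[0, 0, 0.004], 0]

```text
time: 12.15
tool_pos: [0.5644, -0.0682, 0.0332]
tool_rot: [3.141, -0.0, 0.489]
contact_force: [-0.7, -0.6, 2.0]
opening: 0.0002
grip_force: 0.6
```

Emit:
step_arm:
  motion:
    - [[0, 0, 0.004], 0]
    - [[0, 0, 0.004], 0]

```text
time: 12.4
tool_pos: [0.5644, -0.0682, 0.0331]
tool_rot: [3.141, -0.0, 0.489]
contact_force: [-1.6, 1.5, 3.4]
opening: 0.0007
grip_force: 1.7
```

Emit:
step_arm:
  motion:
    - [[0, 0, 0.005], 0]
    - [[0, 0, 0.005], 0]

```text
time: 12.65
tool_pos: [0.5644, -0.0682, 0.033]
tool_rot: [3.141, -0.0, 0.489]
contact_force: [-1.6, 0.8, 6.9]
opening: 0.0003
grip_force: 2.9
```

Emit:
step_arm:
  motion:
    - [[0, 0, 0.004], 0]
    - [[0, 0, 0.004], 0]

```text
time: 12.9
tool_pos: [0.5644, -0.0682, 0.0329]
tool_rot: [3.141, -0.0, 0.489]
contact_force: [-2.9, 0.2, 7.1]
opening: 0.0005
grip_force: 3.7
```

Emit:
step_arm:
  motion:
    - [[0.06, 0, 0], 0]
    - [[0.12, 0, 0], 0]
    - [[0.18, 0, 0], 0]
    - [[0.23, 0, 0], 0]

```text
time: 13.4
tool_pos: [0.576, -0.062, 0.0329]
tool_rot: [-3.142, 0.001, 0.489]
contact_force: [-4.8, -2.0, 7.7]
opening: 0.0007
grip_force: 4.3
```

```bash
python3 - <<'E'
from h import *
o=robot.observe();print(o['tool_pos'],o['tool_rot'],o['contact_force'],o['opening'],o['time'])
E
```

```text
[ 0.57595193 -0.06202825  0.03285897] [-3.14153431e+00  1.46874191e-03  4.89053884e-01] [-4.76216639 -1.96156559  7.65007209] 0.0006646738084279157 13.4
```

Rolling: about 5 N tangential at 7.7 N press. Repeat strokes.

Emit:
step_arm:
  motion:
    - [[0, 0, -0.06], 0]
    - [[-0.12, 0, -0.06], 0]
    - [[-0.24, 0, -0.04], 0]
    - [[-0.24, 0, -0.02], 0]
    - [[-0.24, 0, -0.008], 0]
    - [[-0.24, 0, 0], 0]
    - [[-0.18, 0, 0], 0]
    - [[-0.12, 0, 0], 0]
    - [[-0.06, 0, 0], 0]
    - [[0, 0, 0], 0]

```text
time: 14.65
tool_pos: [0.5754, -0.0615, 0.0328]
tool_rot: [-3.14, 0.002, 0.489]
contact_force: [-6.5, 0.8, 9.2]
opening: 0.0006
grip_force: 4.8
```

Emit:
step_arm:
  motion:
    - [[0, 0, -0.06], 0]
    - [[-0.12, 0, -0.06], 0]
    - [[-0.24, 0, -0.04], 0]
    - [[-0.24, 0, -0.02], 0]
    - [[-0.24, 0, -0.008], 0]
    - [[-0.24, 0, 0], 0]
    - [[-0.18, 0, 0], 0]
    - [[-0.12, 0, 0], 0]
    - [[-0.06, 0, 0], 0]
    - [[0, 0, 0], 0]

```text
time: 15.9
tool_pos: [0.5754, -0.0615, 0.0328]
tool_rot: [-3.14, 0.002, 0.489]
contact_force: [-7.1, 0.6, 9.1]
opening: 0.0005
grip_force: 5.0
```

```bash
python3 - <<'E'
from h import *
o=robot.observe();print(o['tool_pos'],o['tool_rot'],o['contact_force'],o['opening'],o['time'])
E
```

```text
[ 0.57535668 -0.06148243  0.03281493] [-3.14002812e+00  2.43256218e-03  4.88973624e-01] [-7.05785842  0.59421439  9.12424202] 0.0004987130946085671 15.9
```

The tangential force is up and there is a sideways force of about +4 N along wrench y. That fits the movable jaw having met the nut and now drawing the wrench sideways. I continue, easing the tool to follow.

Emit:
step_arm:
  motion:
    - [[0, 0, -0.06], 0]
    - [[-0.12, -0.01, -0.06], 0]
    - [[-0.24, -0.01, -0.04], 0]
    - [[-0.24, -0.01, -0.02], 0]
    - [[-0.24, -0.01, -0.008], 0]
    - [[-0.24, -0.01, 0], 0]
    - [[-0.18, -0.01, 0], 0]
    - [[-0.12, -0.015, 0], 0]
    - [[-0.06, -0.015, 0], 0]
    - [[0, -0.015, 0], 0]

```text
time: 17.15
tool_pos: [0.575, -0.0608, 0.0328]
tool_rot: [-3.14, 0.002, 0.489]
contact_force: [-5.9, -0.3, 9.9]
opening: 0.0004
grip_force: 4.9
```

```bash
python3 - <<'E'
from h import *
o=robot.observe();print(o['tool_pos'],o['tool_rot'],o['contact_force'],o['opening'],o['time'])
y=.489;c,s=np.cos(y),np.sin(y);R=np.array([[c,-s],[s,c]])
print('F wrench',R.T@o['contact_force'][:2])
E
```

```text
[ 0.57503659 -0.06080267  0.03283441] [-3.14027019e+00  2.30305903e-03  4.88958529e-01] [-5.89391862 -0.29788742  9.89903907] 0.00039239846845913717 17.15
F wrench [-5.34309992  2.50565298]
```

Emit:
step_arm:
  motion:
    - [[0, 0, -0.06], 0]
    - [[-0.12, -0.01, -0.06], 0]
    - [[-0.24, -0.01, -0.04], 0]
    - [[-0.24, -0.01, -0.02], 0]
    - [[-0.24, -0.01, -0.008], 0]
    - [[-0.24, -0.01, 0], 0]
    - [[-0.18, -0.01, 0], 0]
    - [[-0.12, -0.01, 0], 0]
    - [[-0.06, -0.01, 0], 0]
    - [[0, -0.01, 0], 0]

```text
time: 18.4
tool_pos: [0.5742, -0.0605, 0.0328]
tool_rot: [-3.14, 0.004, 0.489]
contact_force: [-8.7, -2.4, 10.5]
opening: 0.0002
grip_force: 5.5
```

```bash
python3 - <<'E'
from h import *
o=robot.observe();print(o['tool_pos'],o['tool_rot'],o['contact_force'],o['opening'],o['time'])
y=.489;c,s=np.cos(y),np.sin(y);R=np.array([[c,-s],[s,c]])
print('F wrench',R.T@o['contact_force'][:2])
b=snap('side'); np.save('b1.npy',b['pixels'])
E
```

```text
[ 0.57422015 -0.06049399  0.03279438] [-3.13996128  0.00354572  0.48919025] [-8.71884652 -2.3995358  10.46597157] 0.0002440501367590771 18.4
F wrench [-8.82419016  1.97730241]
```

The tangential force rises to 8.8 N, above the worm's 3 to 5 N, so the jaws seem closed on the nut. I lift off and check.

Emit:
step_arm:
  motion:
    - [[0, 0, -0.1], 0]
    - [[-0.8, 0, -0.8], 0]
    - [[-1.6, 0, -1.2], 0]
    - [[-2.2, 0, -1.2], 0]
    - [[-2.2, 0, -1.2], 0]

```text
time: 19.08
tool_pos: [0.4581, -0.1231, 0.1049]
tool_rot: [3.141, -0.0, 0.486]
contact_force: [-0.5, -0.0, 0.3]
opening: 0.0002
grip_force: 0.0
```

```bash
python3 - <<'E'
from h import *
o=robot.observe();print(o['tool_pos'],o['tool_rot'],o['contact_force'],o['time'])
y=.489;c,s=np.cos(y),np.sin(y);R=np.array([[c,-s],[s,c]])
O=np.array([.6108,-.0516])+R@[0,.0021]; print(O)
overlay('ov4.png',[*O,y,0],(.6087,-.0499),np.radians(27),jaw=30)
E
```

```text
[ 0.45807883 -0.1231325   0.10493639] [ 3.14110116e+00 -2.94180792e-04  4.86419002e-01] [-0.47640194 -0.00651589  0.30231904] 19.075
[ 0.60981354 -0.04974611]
```

View pics/ov4.png

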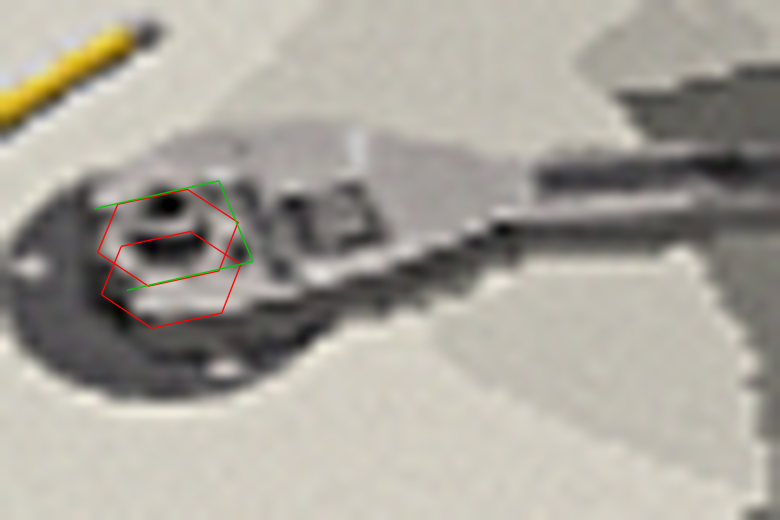

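The jaws now fit: the 30 mm overlay matches and the wrench shifted sideways as predicted (worm at (340,215)). Next I go beside the handle end on its -y side.

```bash
cat >> h.py <<'E'
PIV=np.array([.609,-.0498])
def swing(ds,extra=0):
    "rows for clockwise turns ds about the nut from the measured pose"
    o=robot.observe(); p=o['tool_pos'][:2]; ps=o['tool_rot'][2]
    for d in ds:
        c,s=np.cos(d),np.sin(d); q=PIV+np.array([[c,s],[-s,c]])@(p-PIV); t=to(*q,o['tool_pos'][2],ps-d); print(d,t)
    y=ps+np.radians(15); F=o['contact_force'][:2]; r=p-PIV
    print('F',o['contact_force'],'cw moment on wrench',-(r[0]*-F[1]-r[1]*-F[0]),'psi',ps,'r',np.hypot(*r),'ang',np.arctan2(r[1],r[0]),o['time'])
E
python3 - <<'E'
from h import *
y=.489;c,s=np.cos(y),np.sin(y);R=np.array([[c,-s],[s,c]])
h=np.array([.6098,-.0497])+R@[-.1546,.0279]; ps=y-np.radians(15); n=np.array([np.sin(ps),-np.cos(ps)])
t=h+.039*n; print(h,t,to(*t,.10,ps),to(*t,.022,ps))
E
```

```text
[ 0.46021281 -0.09769211] [ 0.4689976  -0.13568984] [0.041, 0.264, 0.081, 0.26] [0.041, 0.264, 1.381, 0.26]
```

Emit:
step_arm:
  motion:
    - [[0.04, 0.26, 0], 0.13]
    - [[0.04, 0.26, 0], 0.26]
    - [[0.04, 0.26, 0.1], 0.26]
    - [[0.04, 0.26, 0.8], 0.26]
    - [[0.04, 0.26, 1.3], 0.26]
    - [[0.04, 0.26, 1.38], 0.26]
    - [[0.04, 0.26, 1.38], 0.26]

```text
time: 20.0
tool_pos: [0.4692, -0.1349, 0.0217]
tool_rot: [3.141, -0.0, 0.23]
contact_force: [0.2, -0.2, 0.1]
opening: 0.0004
grip_force: 0.0
```

Emit:
step_arm:
  motion:
    - [[0, -0.05, 0], 0]
    - [[0, -0.1, 0], 0]
    - [[0, -0.1, 0], 0]

```text
time: 20.38
tool_pos: [0.4675, -0.129, 0.0221]
tool_rot: [3.141, -0.001, 0.229]
contact_force: [0.7, 0.2, 0.2]
opening: 0.0004
grip_force: 0.0
```

Emit:
step_arm:
  motion:
    - [[0, -0.03, 0], 0]
    - [[0, -0.06, 0], 0]
    - [[0, -0.06, 0], 0]

```text
time: 20.75
tool_pos: [0.4665, -0.1255, 0.0215]
tool_rot: [-3.142, 0.0, 0.229]
contact_force: [0.1, 0.4, 0.2]
opening: 0.0003
grip_force: 0.0
```

```bash
python3 - <<'E'
from h import *
o=robot.observe();print(o['tool_pos'],o['tool_rot'])
swing([.1,.2,.3])
E
```

```text
[ 0.46647688 -0.12553     0.02150973] [-3.14158835e+00  1.10274999e-04  2.28921992e-01]
0.1 [-0.056, -0.263, -0.0, 0.1]
0.2 [-0.085, -0.53, -0.0, 0.2]
0.3 [-0.088, -0.799, -0.0, 0.3]
F [0.08090076 0.40792081 0.18331015] cw moment on wrench -0.05201153118819307 psi 0.228921992146204 r 0.1613935285939827 ang -2.65317887234657 20.75
```

Emit:
step_arm:
  motion:
    - [[0, -0.07, 0], 0]
    - [[0, -0.13, 0], 0]
    - [[0, -0.13, 0], 0]

```text
time: 21.12
tool_pos: [0.4647, -0.1181, 0.0217]
tool_rot: [3.141, 0.0, 0.229]
contact_force: [-1.3, -4.3, 1.6]
opening: 0.0003
grip_force: 1.6
```

Emit:
step_arm:
  motion:
    - [[0, -0.04, 0], 0]
    - [[0, -0.08, 0], 0]
    - [[0, -0.08, 0], 0]

```text
time: 21.5
tool_pos: [0.4634, -0.1137, 0.0217]
tool_rot: [3.141, 0.001, 0.229]
contact_force: [-2.5, -5.6, 3.6]
opening: 0.0007
grip_force: 2.7
```

```bash
python3 - <<'E'
from h import *
swing([.05,.1,.15,.2,.25,.3])
E
```

```text
0.05 [-0.021, -0.131, -0.0, 0.05]
0.1 [-0.036, -0.262, -0.0, 0.1]
0.15 [-0.043, -0.395, -0.0, 0.15]
0.2 [-0.045, -0.527, -0.0, 0.2]
0.25 [-0.039, -0.66, -0.0, 0.25]
0.3 [-0.027, -0.792, -0.0, 0.3]
F [-2.53876257 -5.56416678  3.64959203] cw moment on wrench 0.6478046467821804 psi 0.22909616084387863 r 0.158994338836968 ang -2.7279361855899924 21.5
```

Emit:
step_arm:
  motion:
    - [[-0.02, -0.13, 0], 0.05]
    - [[-0.035, -0.26, 0], 0.1]
    - [[-0.043, -0.39, 0], 0.15]
    - [[-0.045, -0.53, 0], 0.2]
    - [[-0.04, -0.66, 0], 0.25]

```text
time: 22.12
tool_pos: [0.4519, -0.0756, 0.0217]
tool_rot: [3.141, 0.001, -0.023]
contact_force: [-3.0, -6.2, 4.4]
opening: 0.0002
grip_force: 3.9
```

```bash
python3 - <<'E'
from h import *
swing([.05,.1,.15,.2])
E
```

```text
0.05 [-0.021, -0.131, -0.0, 0.05]
0.1 [-0.036, -0.263, -0.0, 0.1]
0.15 [-0.044, -0.395, -0.0, 0.15]
0.2 [-0.045, -0.528, -0.0, 0.2]
F [-2.97537044 -6.17398483  4.43247206] cw moment on wrench 0.8932167884427445 psi -0.022703864041919708 r 0.1592099016960157 ang -2.9788471412847906 22.125
```

Emit:
step_arm:
  motion:
    - [[-0.02, -0.13, 0], 0.05]
    - [[-0.035, -0.26, 0], 0.1]
    - [[-0.044, -0.395, 0], 0.15]
    - [[-0.045, -0.53, 0], 0.2]

```text
time: 22.62
tool_pos: [0.4496, -0.0436, 0.0217]
tool_rot: [3.141, 0.001, -0.223]
contact_force: [-3.9, -6.7, 3.9]
opening: 0.0005
grip_force: 4.4
```

```bash
python3 - <<'E'
from h import *
swing([.025,.05,.075,.1])
E
```

```text
0.025 [-0.011, -0.065, -0.0, 0.025]
0.05 [-0.021, -0.131, -0.0, 0.05]
0.075 [-0.029, -0.197, -0.0, 0.075]
0.1 [-0.036, -0.263, -0.0, 0.1]
F [-3.94471867 -6.66675719  3.94401118] cw moment on wrench 1.0869206769837958 psi -0.22274358399133742 r 0.1595131839271132 ang 3.1030016286475606 22.625
```

Emit:
step_arm:
  motion:
    - [[-0.01, -0.065, 0], 0.025]
    - [[-0.02, -0.13, 0], 0.05]
    - [[-0.02, -0.13, 0], 0.05]

```text
time: 23.0
tool_pos: [0.4501, -0.0355, 0.0217]
tool_rot: [3.141, 0.001, -0.271]
contact_force: [-4.9, -3.4, 5.7]
opening: 0.0003
grip_force: 3.5
```

```bash
python3 - <<'E'
from h import *
o=robot.observe();print(o['tool_pos']);swing([.025,.05,.075,.1])
E
```

```text
[ 0.4501295  -0.03553563  0.02167239]
0.025 [-0.011, -0.066, -0.0, 0.025]
0.05 [-0.021, -0.131, -0.0, 0.05]
0.075 [-0.029, -0.197, -0.0, 0.075]
0.1 [-0.035, -0.263, -0.0, 0.1]
F [-4.9274532  -3.39513183  5.69797999] cw moment on wrench 0.6096733001203285 psi -0.27121543405360526 r 0.15950958305007237 ang 3.05204661319253 23.0
```

Emit:
step_arm:
  motion:
    - [[-0.025, -0.065, 0], 0.025]
    - [[-0.035, -0.13, 0], 0.05]
    - [[-0.035, -0.13, 0], 0.05]

```text
time: 23.38
tool_pos: [0.4509, -0.0275, 0.0217]
tool_rot: [3.141, 0.0, -0.321]
contact_force: [-1.4, -4.1, 4.9]
opening: 0.0005
grip_force: 2.8
```

```bash
python3 - <<'E'
from h import *
o=robot.observe();print(o['tool_pos']);swing([.025,.05])
E
```

```text
[ 0.45085118 -0.027525    0.02171588]
0.025 [-0.011, -0.066, -0.0, 0.025]
0.05 [-0.021, -0.131, -0.0, 0.05]
F [-1.42365075 -4.09893826  4.90192611] cw moment on wrench 0.6799540788569112 psi -0.3210589580472658 r 0.15970981782795068 ang 3.001664802351209 23.375
```

Emit:
step_arm:
  motion:
    - [[-0.01, -0.065, 0], 0.025]
    - [[-0.02, -0.11, 0], 0.04]
    - [[-0.02, -0.11, 0], 0.04]

```text
time: 23.75
tool_pos: [0.4519, -0.021, 0.0217]
tool_rot: [3.141, -0.0, -0.361]
contact_force: [-1.5, -4.0, 3.3]
opening: 0.0004
grip_force: 3.2
```

Emit:
step_arm:
  motion:
    - [[-0.01, -0.05, 0], 0.02]
    - [[-0.01, -0.05, 0], 0.02]

```text
time: 24.0
tool_pos: [0.4524, -0.0181, 0.0217]
tool_rot: [3.141, -0.0, -0.381]
contact_force: [-2.4, -4.4, 4.3]
opening: 0.0007
grip_force: 3.3
```

```bash
python3 - <<'E'
from h import *
o=robot.observe();print(o['tool_pos']);swing([.025,.05])
E
```

```text
[ 0.45239762 -0.01806511  0.02169891]
0.025 [-0.011, -0.066, -0.0, 0.025]
0.05 [-0.021, -0.132, -0.0, 0.05]
F [-2.36390077 -4.38111561  4.28065932] cw moment on wrench 0.7611112570896404 psi -0.38121365022801945 r 0.15978550815721176 ang 2.9416539096624787 24.0
```

Emit:
step_arm:
  motion:
    - [[-0.01, -0.065, 0], 0.025]
    - [[-0.02, -0.11, 0], 0.04]
    - [[-0.02, -0.11, 0], 0.04]

```text
time: 24.38
tool_pos: [0.4538, -0.0115, 0.0217]
tool_rot: [3.141, -0.0, -0.421]
contact_force: [-1.6, -4.7, 3.7]
opening: 0.0002
grip_force: 3.0
```

Emit:
step_arm:
  motion:
    - [[-0.01, -0.05, 0], 0.02]
    - [[-0.01, -0.05, 0], 0.02]

```text
time: 24.62
tool_pos: [0.4546, -0.0085, 0.0217]
tool_rot: [3.141, -0.0, -0.441]
contact_force: [-1.6, -4.3, 4.7]
opening: 0.0004
grip_force: 3.1
```

```bash
python3 - <<'E'
from h import *
o=robot.observe();print(o['tool_pos']);swing([.025,.05])
E
```

```text
[ 0.45457659 -0.00851088  0.02169115]
0.025 [-0.011, -0.066, -0.0, 0.025]
0.05 [-0.021, -0.132, -0.0, 0.05]
F [-1.61602231 -4.30116417  4.6579864 ] cw moment on wrench 0.7309245839869021 psi -0.4413090986646586 r 0.1598479944528576 ang 2.880328079477685 24.625
```

Emit:
step_arm:
  motion:
    - [[-0.01, -0.065, 0], 0.025]
    - [[-0.02, -0.11, 0], 0.04]
    - [[-0.02, -0.11, 0], 0.04]

```text
time: 25.0
tool_pos: [0.4564, -0.002, 0.0217]
tool_rot: [3.142, -0.001, -0.481]
contact_force: [0.3, -4.3, 3.3]
opening: 0.0003
grip_force: 2.9
```

Emit:
step_arm:
  motion:
    - [[-0.01, -0.05, 0], 0.02]
    - [[-0.01, -0.05, 0], 0.02]

```text
time: 25.25
tool_pos: [0.4573, 0.0009, 0.0217]
tool_rot: [-3.142, -0.001, -0.501]
contact_force: [-1.0, -5.1, 3.1]
opening: 0.0007
grip_force: 2.9
```

```bash
python3 - <<'E'
from h import *
o=robot.observe();print(o['tool_pos']);swing([.025,.05])
E
```

```text
[0.4573265  0.00088639 0.02171011]
0.025 [-0.011, -0.066, -0.0, 0.025]
0.05 [-0.02, -0.132, -0.0, 0.05]
F [-0.95190204 -5.14123135  3.06431079] cw moment on wrench 0.8280370369252897 psi -0.501394160635769 r 0.1599186083012805 ang 2.8190794410431814 25.25
```

Emit:
step_arm:
  motion:
    - [[-0.01, -0.065, 0], 0.025]
    - [[-0.02, -0.11, 0], 0.04]
    - [[-0.02, -0.11, 0], 0.04]

```text
time: 25.62
tool_pos: [0.4595, 0.0073, 0.0217]
tool_rot: [-3.141, -0.001, -0.541]
contact_force: [0.6, -4.1, 3.1]
opening: 0.0006
grip_force: 2.7
```

Emit:
step_arm:
  motion:
    - [[-0.01, -0.05, 0], 0.02]
    - [[-0.01, -0.05, 0], 0.02]

```text
time: 25.88
tool_pos: [0.4606, 0.0101, 0.0217]
tool_rot: [-3.141, -0.001, -0.561]
contact_force: [0.3, -5.0, 3.1]
opening: 0.0007
grip_force: 2.7
```

```bash
python3 - <<'E'
from h import *
o=robot.observe();print(o['tool_pos']);swing([.025,.05])
E
```

```text
[0.46062755 0.01008492 0.02169324]
0.025 [-0.011, -0.066, -0.0, 0.025]
0.05 [-0.02, -0.132, -0.0, 0.05]
F [ 0.26105412 -4.99508581  3.11916634] cw moment on wrench 0.7254999015399801 psi -0.5614948380496698 r 0.16000183530349665 ang 2.757976232164876 25.875
```

Emit:
step_arm:
  motion:
    - [[-0.01, -0.065, 0], 0.025]
    - [[-0.02, -0.11, 0], 0.04]
    - [[-0.02, -0.11, 0], 0.04]

```text
time: 26.25
tool_pos: [0.4631, 0.0164, 0.0217]
tool_rot: [-3.141, -0.001, -0.601]
contact_force: [0.5, -3.4, 3.8]
opening: 0.0002
grip_force: 2.4
```

```bash
python3 - <<'E'
from h import *
o=robot.observe();print(o['tool_pos']);swing([.025,.05])
E
```

```text
[0.46313685 0.01640266 0.02171045]
0.025 [-0.011, -0.066, -0.0, 0.025]
0.05 [-0.02, -0.132, -0.0, 0.05]
F [ 0.49266987 -3.38058878  3.81838352] cw moment on wrench 0.46048726185901884 psi -0.60142523457963 r 0.16018379965169421 ang 2.7155265026992517 26.25
```

Emit:
step_arm:
  motion:
    - [[-0.01, -0.065, 0], 0.025]
    - [[-0.02, -0.11, 0], 0.04]
    - [[-0.02, -0.11, 0], 0.04]

```text
time: 26.62
tool_pos: [0.4655, 0.0225, 0.0217]
tool_rot: [3.141, -0.0, -0.641]
contact_force: [-1.0, -5.0, 4.5]
opening: 0.0006
grip_force: 3.3
```

```bash
python3 - <<'E'
from h import *
o=robot.observe();print(o['tool_pos']);swing([.025,.05])
E
```

```text
[0.46549261 0.0224816  0.02169223]
0.025 [-0.011, -0.066, -0.0, 0.025]
0.05 [-0.02, -0.132, -0.0, 0.05]
F [-0.97121357 -4.97903771  4.51576141] cw moment on wrench 0.7847295736894213 psi -0.6413534209595912 r 0.16068291992523337 ang 2.675006480594289 26.625
```

Emit:
step_arm:
  motion:
    - [[-0.01, -0.05, 0], 0.02]
    - [[-0.01, -0.05, 0], 0.02]

```text
time: 26.88
tool_pos: [0.4667, 0.0251, 0.0217]
tool_rot: [3.141, -0.0, -0.661]
contact_force: [-1.6, -7.0, 5.5]
opening: 0.0006
grip_force: 3.8
```

Emit:
step_arm:
  motion:
    - [[-0.01, -0.05, 0], 0.02]
    - [[-0.01, -0.05, 0], 0.02]

```text
time: 27.12
tool_pos: [0.468, 0.0276, 0.0217]
tool_rot: [3.141, -0.0, -0.681]
contact_force: [-1.5, -7.8, 5.6]
opening: 0.0003
grip_force: 4.4
```

```bash
python3 - <<'E'
from h import *
o=robot.observe();print(o['tool_pos']);swing([.025,.05])
E
```

```text
[0.46797079 0.02762378 0.02167347]
0.025 [-0.011, -0.066, -0.0, 0.025]
0.05 [-0.021, -0.132, -0.0, 0.05]
F [-1.49928778 -7.76027817  5.62855679] cw moment on wrench 1.2105064279031903 psi -0.6812390233546433 r 0.16088405771768116 ang 2.6395243531210273 27.125
```

The nut has bottomed: force is climbing, at 7.9 N now. One more small step to about 9 N, held.

Emit:
step_arm:
  motion:
    - [[-0.01, -0.05, 0], 0.015]
    - [[-0.01, -0.05, 0], 0.015]
    - [[-0.01, -0.05, 0], 0.015]

```text
time: 27.5
tool_pos: [0.4693, 0.0301, 0.0217]
tool_rot: [3.141, -0.0, -0.696]
contact_force: [-1.7, -9.4, 5.3]
opening: 0.0007
grip_force: 4.7
```

```bash
python3 - <<'E'
from h import *
o=robot.observe();print(o['tool_pos']);swing([.025])
E
```

```text
[0.46928652 0.0301189  0.02166989]
0.025 [-0.011, -0.066, -0.0, 0.025]
F [-1.70204527 -9.39140479  5.28993639] cw moment on wrench 1.4481314480498748 psi -0.6961313548885704 r 0.16095616735165005 ang 2.6220008254310994 27.5
```

About 9 N at the handle end, so roughly 1 to 1.2 N m on the stud. Back off slowly and rise.

Emit:
step_arm:
  motion:
    - [[0, 0.05, 0], 0]
    - [[0, 0.1, 0], 0]
    - [[0, 0.15, 0], 0]
    - [[0, 0.25, 0], 0]
    - [[0, 0.5, 0], 0]
    - [[0, 0.5, -0.6], 0]
    - [[0, 0.5, -1.5], 0]
    - [[0, 0.5, -2], 0]
    - [[0, 0.5, -2], 0]

```text
time: 28.62
tool_pos: [0.451, 0.0072, 0.1435]
tool_rot: [-3.139, -0.004, -0.697]
contact_force: [-0.7, 0.3, -0.7]
opening: 0.0005
grip_force: 0.0
```

```bash
python3 - <<'E'
from h import *
o=robot.observe();print(o['tool_pos'],o['contact_force'],o['time'])
b=snap('side'); cr=b['pixels'][150:330,180:400]
cv2.imwrite('pics/end.png',cv2.resize(cr,None,fx=3.3,fy=3.3,interpolation=cv2.INTER_CUBIC)[:,:,::-1])
E
```

```text
[0.45102221 0.00715765 0.14346399] [-0.66282332  0.29444848 -0.74932361] 28.625
```

View pics/end.png

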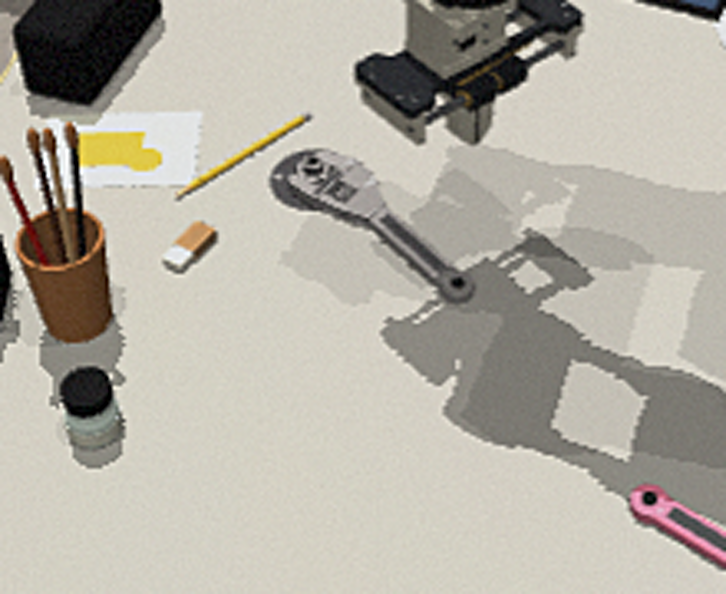

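The wrench lies flat on the nut (at (312,170)), with its handle swung clockwise to the eye at (457,285). The arm is clear and the bystanders are in place. Handing in.

```bash
python3 -c "
from cell import robot
print(robot.hand_in())"
```

```text
the job is handed in; nothing more can be done
None
```

The job is handed in: the steel wrench was fitted to the nut and swung clockwise until it bottomed, at roughly 1–1.2 N m judging by about 9 N at the handle end; the wrench lies released on the nut, and the hand-in gave no verdict.

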